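# Point out a part order at the boat-parts counter

### The arm

A 6-joint arm with a two-finger parallel gripper is mounted at the origin on the work surface. World frame = base frame: x ahead of the robot, y to its left, z up, the work surface at z = 0. Lengths are in m, angles in rad, forces in N, time in s.
With the tool pointing down it reaches from about 0.3 to 0.875 m from the base axis. Payload 6.4 kg.
Tool frame: the origin (TCP) lies midway between the tips of the shut fingers; the grasp point (between the pads) lies 19 mm behind it (manip.grip_depth is the distance from the TCP to the grasp point, in m); z points along the fingers, x is the direction in which the jaws open and shut, and the axes are right-handed (so a half turn about z gives the same grasp; the last joint's range is limited). The gripper opens to 88 mm and grips with 3 to 60 N. Pads are 18 mm wide; open, the fingers measure 123 mm over their backs; the gripper's body (75 mm by 187 mm) begins 45 mm behind the grasp point.
Start: joints at [1.129, 0.181, 1.607, -0, 1.354, -0.206], TCP at [0.134, 0.559, 0.21] pointing down, gripper open.
Joint ranges: [-2.99, 2.99], [-0.89, 2.07], [0.3, 2.58], [-1.14, 4.28], [0, 2.63], [-3.12, 3.12]. Speed limits (rad/s): [2.57, 2.57, 3.01, 3.14, 3.14, 3.14].

### API

Orientations are given as a unit quaternion [w, x, y, z].
In Python, from cell import manip gives the robot as it stands.
- The arm moves only by the tool arm_command, never from a script. Its argument "moves" is a list of rows, each an object of numbers: "jaw": the closure in counts, from 0 (fully open) to 255 (shut); "x", "y", "z": the shift along the tool's x, y, z in cm; "turn": the turn about the tool's z in rad. A call has 1 to 10 rows; each row is the pose to reach, as a shift and turn from the pose commanded when the call began, along the tool's axes at that moment; what a row does not reach only later rows make up. A row lasts 1/8 s, in which the tool goes at most 62.5 mm and 10.7 degrees, less where a joint would pass 70% of its speed; a pose out of reach is approached as far as the arm can. A call with a gripper value outside its range is refused whole. The fingers move at their own pace and stop on an object; "grip_force" is the grip in N (left out, the last holds). Time passes only in rows, so rows that repeat a pose let the fingers close. It gives the time, the measured TCP pose, the force and the opening at its end, in the units of the state.
- manip.observe(): the state, without advancing time (a new reading comes with each control period).
- manip.snapshot(name): name is "scene" or "top" or "wrist"; returns a dict with "pixels" (400x640x3 uint8, blue, green, red), "camera_matrix" (3x3 intrinsics, pixels), "D" ([k1, k2, p1, p2, k3] as OpenCV has them; the pictures are not rectified), "eye" and "rotation" of the camera in the world; the wrist camera has in their place "T_tool_cam" (4x4, takes a point from camera to tool coordinates, whose origin is the TCP and whose axes are the tool frame's). Camera axes: x right, y down, z forward; pixel columns grow to the right and rows downward; lengths in m; the calibration is good to about 2 mm. A picture is of the moment at which its call begins: read the wrist's pose just before it. There is no depth.
- manip.close_job(): hands the job in, once; it reports no verdict.
Trained networks look in a picture, given as the dict that the camera call returned (one of the last four; its "shot" number tells which), for a name from the list of things; names that differ only in an ending like _2 or _b are one class to them, and where a whole thing is asked for, a point or a joint stands for the part that bears it (a point fixed in the world has none). Each returns a list of dicts, best first, with "conf" (0 to 1); they miss things now and then, are a little off and sometimes report something else, mostly with a low value. They report only what shows in the picture. A call takes as long as a camera call. They do not tell look-alikes from the thing itself.
- manip.look_for(picture, name): "box" ([left, top, right, bottom] in pixels, round what is visible of it).
- manip.trace(picture, name): "pixels" (400x640 bool, what is visible of it) and "box" ([left, top, right, bottom] in pixels, round what is visible of it).
- manip.spot_point(picture, name): "xy" ([column, row] in pixels: a listed point, or the origin of a listed thing).
The state is a dict: "t": time; "q": joint angles; "dq": joint speeds; "joint_efforts": joint torques, N m; "ee_pos": TCP position; "orientation": TCP orientation; "ft_force": force on the tool from outside, world axes, zero at the start; "ft_torque": the same for the moment, N m; "gripper_width": opening from 0.0 (shut) to 1.0 (fully open).
Only numpy, scipy, OpenCV 4.12 (cv2) and the standard library are available. Lean on these libraries where they do the work, as an engineer would, in place of code of your own. Each camera call takes 0.05 s, during which the arm holds its last target. There are 200 camera calls.

### The job

Show the stock clerk which part to fetch and where to put it: point at the underwater light with the blue lens from straight above its middle, fingertips some 2 to 5 cm over it without touching, and stay there for two full seconds; then point down at the small red bin in the same way, staying above its rim, for two full seconds. Then press the green button right down to call the clerk, let it spring back and move clear. Do not touch the samples or bins, do not point at any of the others, and leave the yellow button and everything else on the counter alone.

Things in the scene. Friction and masses are not known exactly. Their poses are not given: they have to be found in the camera images.
- light_blue: Round underwater boat light lying face up: steel body 80 mm across, 30 mm high, with a blue lens 62 mm across on top. Loose, 0.35 kg. Origin: centre of its underside, z up.
- light_blue_top (a point): Centre of the top face of the blue lens, 30 mm above the light's underside, 33 mm above the counter.
- light_amber: Round underwater boat light lying face up: steel body 80 mm across, 30 mm high, with an amber (orange-yellow) lens 62 mm across on top. Loose, 0.35 kg. Origin: centre of its underside, z up.
- light_amber_top (a point): Centre of the top face of the amber lens, 33 mm above the counter.
- cleat: Brass horn cleat, 112 mm long along its x, 22 mm wide, 42 mm high at the tips of its horns, 37 mm in the middle. Loose, 0.3 kg. Origin: centre of its underside.
- cleat_top (a point): Top of the middle of the cleat's bar, 40 mm above the counter.
- deck_cap: Deck filler: steel flange 84 mm across with a black cap 54 mm across, 16 mm high in all. Loose, 0.3 kg. Origin: centre of its underside.
- deck_cap_top (a point): Centre of the top of the black cap, 19 mm above the counter.
- call (a joint): Green call button, a spring push button 48 mm across in a small black housing fixed to the counter: 0 = up, 0.006 m = fully down. It takes about 4 N to push right down and springs back when let go.
- call_top (a point): Centre of the top face of the green button; press straight down from here, 6 mm.
- till (a joint): Yellow button, the same size and housing as the green one: 0 = up, 0.006 m = fully down. Not part of the job.
- till_top (a point): Centre of the top face of the yellow button.
- pen: Red pen, 130 mm long, 10 mm thick, lying loose on a brown clipboard (4 mm thick) on the right. Origin: middle of its underside.
- mug: White mug, 80 mm across, 90 mm high, loose, beyond and to the right of the samples. Origin: centre of its underside.
- wipes: Orange canister, 84 mm across, 170 mm high, loose, near right. Origin: centre of its underside.
- tape: Roll of tape lying flat, 90 mm across, 25 mm high, loose, beyond the samples and bins. Origin: centre of its underside.
- bin_red: Red open pick-up bin, 95 by 105 mm (x by y), 55 mm high, walls 4 mm, fixed to the counter, left of the samples. Origin: centre of its underside.
- bin_red_mouth (a point): Centre of the red bin's open mouth, level with its rim, 55 mm above the counter.
- bin_blue: Blue open pick-up bin, 95 by 105 mm (x by y), 55 mm high, walls 4 mm, fixed to the counter, left of the samples. Origin: centre of its underside.
- bin_blue_mouth (a point): Centre of the blue bin's open mouth, level with its rim, 55 mm above the counter.
- bin_white: White open pick-up bin, 95 by 105 mm (x by y), 55 mm high, walls 4 mm, fixed to the counter, left of the samples. Origin: centre of its underside.
- bin_white_mouth (a point): Centre of the white bin's open mouth, level with its rim, 55 mm above the counter.
There are look-alikes about, which are no part of the job. Leave any orange or purple look-alike of the deck_cap alone.

How it is judged:
On the way, in this order (a step that is already met when the one before it is completed fails the run):
1. the fingertips are held over the blue-lensed light, within 3 cm of its middle and at most about 8 cm above it, for 2 s (horizontal distance between the grasp point and light_blue_top below 0.03 m and distance between the grasp point and light_blue_top below 0.1 m), for 2 s.
2. the fingertips are held over the red bin, within 3.5 cm of its middle, above its rim and at most about 8 cm above it, for 2 s (horizontal distance between the grasp point and bin_red_mouth below 0.035 m and z of the grasp point in the frame of bin_red_mouth above 0.017 m and distance between the grasp point and bin_red_mouth below 0.1 m), for 2 s.
3. the green button is pressed down with the fingers (value of joint call above 0.0045 m and contact force between the fingers and anything else above 0.5 N), for 0.05 s.
At the end, for the whole second after the job is handed in: After both pointings and the press: both buttons are up again (within 2 mm), the four sample fittings stand still and upright within 10 mm of where they started, and pen, mug, canister and tape lie within 20 mm of where they started (value of joint each of call, till below 0.002 m and distance of each of light_blue, light_amber, cleat, deck_cap from where it was at the start of the episode below 0.01 m and linear speed of each of light_blue, light_amber, cleat, deck_cap below 0.02 m/s and angle between each of light_blue, light_amber, cleat, deck_cap's own z axis and vertical below 0.1 rad and distance of each of pen, mug, wipes, tape from where it was at the start of the episode below 0.02 m); the robot touches nothing.
It fails at once if a sample fitting is touched, pushed or lifted (contact force between any of the fingers, the arm and light_blue above 0.3 N or contact force between any of the fingers, the arm and light_amber above 0.3 N or contact force between any of the fingers, the arm and cleat above 0.3 N or contact force between any of the fingers, the arm and deck_cap above 0.3 N or distance of any of light_blue, light_amber, cleat, deck_cap from where it was at the start of the episode above 0.01 m).
It fails at once if a bin is touched (contact force between any of the fingers, the arm and bin_red above 0.3 N or contact force between any of the fingers, the arm and bin_blue above 0.3 N or contact force between any of the fingers, the arm and bin_white above 0.3 N).
It fails at once if a wrong fitting or bin is pointed at: the fingertips come within 2 cm of its middle, closer than about 4 cm above it ((horizontal distance between the grasp point and light_amber_top below 0.02 m and distance between the grasp point and light_amber_top below 0.06 m) or (horizontal distance between the grasp point and cleat_top below 0.02 m and distance between the grasp point and cleat_top below 0.06 m) or (horizontal distance between the grasp point and deck_cap_top below 0.02 m and distance between the grasp point and deck_cap_top below 0.06 m) or (horizontal distance between the grasp point and bin_blue_mouth below 0.02 m and distance between the grasp point and bin_blue_mouth below 0.06 m) or (horizontal distance between the grasp point and bin_white_mouth below 0.02 m and distance between the grasp point and bin_white_mouth below 0.06 m)).
It fails at once if the yellow button is pressed (value of joint till above 0.003 m).
It fails at once if the pen, mug, canister or tape is moved (distance of any of pen, mug, wipes, tape from where it was at the start of the episode above 0.02 m).
It also fails if it takes over 54 s, if anything falls off the work surface, if the arm or the gripper's body presses on something with over 40 N, if the wrist force passes 120 N, or if a joint passes its speed limit or range.

## Working session

There is one attempt and no reset: what is moved stays moved. The work goes in short steps, Python scripts to look and compute and a tool call to move; the robot and the scene stay as the last step left them, time stands still between calls to the robot, and variables do not carry over. Pictures are saved under pics/ and viewed, about 8 in all and at most 12, crops included, and the job is handed in when it is done.

Besides the shell and the picture viewer there is one more tool, called in YAML: its name, and indented under it one key for each argument. arm_command: Moves the arm, as the interface text tells. Its arguments: {"type":"object","properties":{"moves":{"type":"array"},"grip_force":{"type":"number"}},"required":["moves"]}

```bash
mkdir -p pics; cat > h.py <<'E'
import numpy as np, cv2
from cell import manip
def ray(p,uv):
    n=cv2.undistortPoints(np.array([[uv]],float),np.array(p["camera_matrix"]),np.array(p["D"],float))[0,0]
    d=np.array([n[0],n[1],1.0])
    return np.array(p["eye"],float),np.array(p["rotation"])@d
def at(p,uv,z):
    e,d=ray(p,uv); return e+d*(z-e[2])/d[2]
E
python3 - <<'E'
from h import *
s=manip.observe();print({k:np.round(s[k],3) for k in("t","ee_pos","orientation","gripper_width")})
Z=dict(light_blue_top=.033,light_amber_top=.033,cleat_top=.04,deck_cap_top=.019,bin_red_mouth=.055,bin_blue_mouth=.055,bin_white_mouth=.055,call_top=.03,till_top=.03)
for c in("top","scene"):
    p=manip.snapshot(c);cv2.imwrite(f"pics/{c}.png",p["pixels"]);print(c,np.round(p["eye"],2))
    for n,z in Z.items():
        for r in manip.spot_point(p,n)[:3]: print(n,round(r["conf"],2),np.round(r["xy"]),np.round(at(p,r["xy"],z),3))
E
```

```text
{'t': np.float64(0.0), 'ee_pos': array([0.134, 0.559, 0.209]), 'orientation': array([ 0.   ,  0.785,  0.619, -0.001]), 'gripper_width': np.float64(0.999)}
top [ 0.51 -0.09  1.1 ]Traceback (most recent call last):
  File "<stdin>", line 7, in <module>
  File "h.py", line 8, in at
    e,d=ray(p,uv); return e+d*(z-e[2])/d[2]
        ~~~^^^^^^
  File "h.py", line 6, in ray
    return np.array(p["eye"],float),np.array(p["rotation"])@d
                                    ~~~~~~~~~~~~~~~~~~~~~~~^~
ValueError: matmul: Input operand 1 has a mismatch in its core dimension 0, with gufunc signature (n?,k),(k,m?)->(n?,m?) (size 3 is different from 4)
```

View pics/top.png

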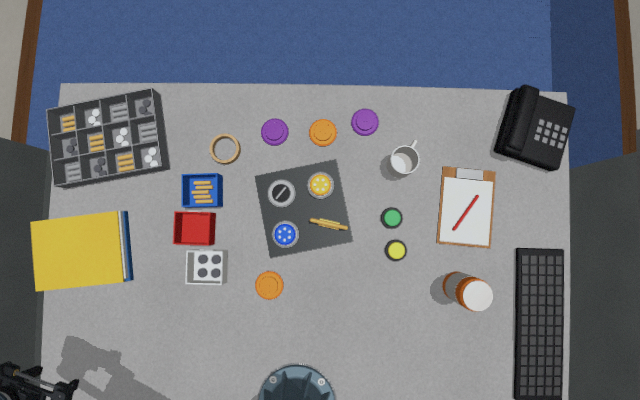

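The top view shows the blue-lensed light at (285,235), amber at (320,184), red bin at (194,228), green button at (392,218) and yellow at (396,250). The camera rotation is a quaternion, so I'll fix the helper.

```bash
sed -i 's/np.array(p\["rotation"\])@d/R.from_quat(np.roll(p["rotation"],-1)).as_matrix()@d/; 1a from scipy.spatial.transform import Rotation as R' h.py
python3 - <<'E'
from h import *
Z=dict(light_blue_top=.033,light_amber_top=.033,cleat_top=.04,deck_cap_top=.019,bin_red_mouth=.055,bin_blue_mouth=.055,bin_white_mouth=.055,call_top=.03,till_top=.03,wipes=0,mug=0)
P={}
for c in("top","scene"):
    p=manip.snapshot(c);cv2.imwrite(f"pics/{c}2.png",p["pixels"]);print(c,np.round(p["eye"],2),np.round(p["rotation"],3));P[c]=p
    if c=="top": cv2.imwrite("pics/crop.png",cv2.resize(p["pixels"][140:290,160:420],None,fx=3,fy=3,interpolation=cv2.INTER_CUBIC))
    for n,z in Z.items():
        for r in manip.spot_point(p,n)[:2]:
            print(n,round(r["conf"],2),np.round(r["xy"]),np.round(at(p,r["xy"],z),3))
            P.setdefault(n,{}).setdefault(c,r["xy"])
for n in("call_top","till_top","light_blue_top","bin_red_mouth"):
    if len(P.get(n,{}))<2: continue
    (a,d),(b,e)=[ray(P[c],P[n][c]) for c in("top","scene")]
    s=np.linalg.lstsq(np.c_[d,-e],b-a,rcond=None)[0];x,y=a+s[0]*d,b+s[1]*e
    print("tri",n,np.round((x+y)/2,3),"gap",round(np.linalg.norm(x-y),4))
E
```

```text
top [ 0.51 -0.09  1.1 ] [-0.033  0.717 -0.696  0.014]
light_blue_top 0.84 [284. 234.] [0.491 0.05  0.033]
light_amber_top 0.56 [323. 184.] [ 0.636 -0.059  0.033]
cleat_top 0.81 [329. 222.] [ 0.527 -0.08   0.04 ]
deck_cap_top 0.95 [276. 132.] [0.791 0.085 0.019]
deck_cap_top 0.87 [320. 131.] [ 0.796 -0.043  0.019]
bin_red_mouth 0.87 [189. 229.] [0.497 0.319 0.055]
bin_blue_mouth 0.82 [200. 190.] [0.607 0.292 0.055]
bin_white_mouth 0.8 [201. 266.] [0.393 0.28  0.055]
bin_white_mouth 0.75 [201. 190.] [0.608 0.291 0.055]
call_top 0.49 [392. 216.] [ 0.55  -0.259  0.03 ]
till_top 0.49 [397. 248.] [ 0.459 -0.275  0.03 ]
wipes 0.88 [461. 287.] [ 0.349 -0.472  0.   ]
wipes 0.73 [328. 224.] [ 0.524 -0.076  0.   ]
mug 0.67 [398. 164.] [ 0.708 -0.278  0.   ]
scene [ 1.18 -0.69  0.63] [-0.443  0.811  0.337 -0.18 ]
light_blue_top 0.97 [331. 188.] [0.491 0.054 0.033]
light_blue_top 0.53 [351. 164.] [0.432 0.214 0.033]
light_amber_top 0.71 [344. 224.] [ 0.643 -0.058  0.033]
light_amber_top 0.5 [230. 234.] [ 0.471 -0.293  0.033]
cleat_top 0.58 [303. 208.] [ 0.519 -0.087  0.04 ]
cleat_top 0.54 [412. 169.] [0.601 0.316 0.04 ]
deck_cap_top 0.9 [392. 256.] [ 0.797 -0.057  0.019]
deck_cap_top 0.74 [426. 231.] [0.799 0.086 0.019]
bin_red_mouth 0.96 [386. 155.] [0.5   0.315 0.055]
bin_blue_mouth 0.95 [410. 169.] [0.61  0.287 0.055]
bin_white_mouth 0.64 [352. 150.] [0.393 0.262 0.055]
call_top 0.57 [259. 246.] [ 0.555 -0.268  0.03 ]
till_top 0.63 [231. 233.] [ 0.466 -0.286  0.03 ]
wipes 0.94 [153. 250.] [ 0.35  -0.446  0.   ]
wipes 0.71 [231. 232.] [ 0.425 -0.262  0.   ]
mug 0.97 [300. 290.] [ 0.711 -0.279  0.   ]
mug 0.22 [343. 231.] [ 0.634 -0.049  0.   ]
tri call_top [ 0.549 -0.261  0.023] gap 0.0042
tri till_top [ 0.457 -0.279  0.021] gap 0.0046
tri light_blue_top [0.492 0.051 0.035] gap 0.004
tri bin_red_mouth [0.497 0.32  0.052] gap 0.0003
```

View pics/crop.png

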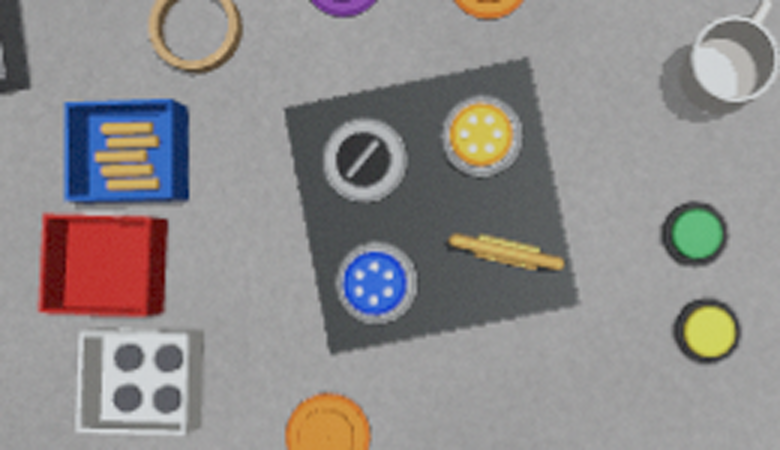

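View pics/scene2.png

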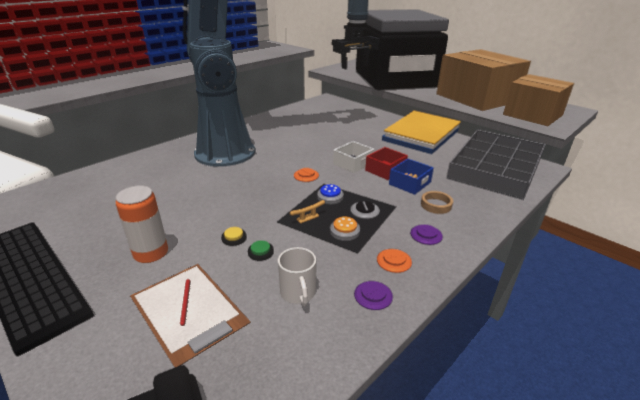

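Candidates for the light: only (285,235) has a blue lens; the other light at (320,184) is amber. Of the bins, (194,228) is the red one, with blue at (202,190) and white at (206,267). The two views agree to within a few mm. Next I move to a hover above the blue light with the fingers shut.

arm_command:
  moves:
    - {"jaw": 255,"x": -41,"y": 46.5,"z": 0}
    - {"jaw": 255,"x": -41,"y": 46.5,"z": 0}
    - {"jaw": 255,"x": -41,"y": 46.5,"z": 0}
    - {"jaw": 255,"x": -41,"y": 46.5,"z": 0}
    - {"jaw": 255,"x": -41,"y": 46.5,"z": 0}
    - {"jaw": 255,"x": -41,"y": 46.5,"z": 0}
    - {"jaw": 255,"x": -41,"y": 46.5,"z": 0}
    - {"jaw": 255,"x": -41,"y": 46.5,"z": 0}
    - {"jaw": 255,"x": -41,"y": 46.5,"z": 0}
    - {"jaw": 255,"x": -41,"y": 46.5,"z": 0}

```text
invalid input
```

arm_command:
  moves:
    - {"jaw": 255,"x": -6,"y": 6,"z": 0,"turn": 0}
  grip_force: 10

```text
t: 1.42
ee_pos: [0.1662, 0.507, 0.2099]
orientation: [-0.0, 0.784, 0.621, 0.0]
ft_force: [1.2, -0.9, 0.4]
gripper_width: 0.91
```

arm_command:
  moves:
    - {"jaw": 255,"x": -35,"y": 40.5,"z": 0,"turn": 0}
    - {"jaw": 255,"x": -35,"y": 40.5,"z": 0,"turn": 0}
    - {"jaw": 255,"x": -35,"y": 40.5,"z": 0,"turn": 0}
    - {"jaw": 255,"x": -35,"y": 40.5,"z": 0,"turn": 0}
    - {"jaw": 255,"x": -35,"y": 40.5,"z": 0,"turn": 0}
    - {"jaw": 255,"x": -35,"y": 40.5,"z": 0,"turn": 0}
    - {"jaw": 255,"x": -35,"y": 40.5,"z": 0,"turn": 0}
    - {"jaw": 255,"x": -35,"y": 40.5,"z": 0,"turn": 0}
    - {"jaw": 255,"x": -35,"y": 40.5,"z": 0,"turn": 0}
    - {"jaw": 255,"x": -35,"y": 40.5,"z": 0,"turn": 0}
  grip_force: 10

```text
t: 2.68
ee_pos: [0.4801, 0.0688, 0.2102]
orientation: [0.0, 0.787, 0.617, -0.0]
ft_force: [0.4, 0.4, -0.6]
gripper_width: 0.005
```

```bash
cat >> h.py <<'E'
def wrist():
    s=manip.observe();p=manip.snapshot("wrist")
    T=np.eye(4);T[:3,:3]=R.from_quat(np.roll(s["orientation"],-1)).as_matrix();T[:3,3]=s["ee_pos"]
    W=T@np.array(p["T_tool_cam"]);p2=dict(p);p2["eye"]=W[:3,3];p2["rotation"]=np.roll(R.from_matrix(W[:3,:3]).as_quat(),1)
    return s,T,p,p2
def look(names,fn):
    s,T,p,p2=wrist();cv2.imwrite("pics/"+fn,p["pixels"]);print(np.round(s["t"],2),np.round(s["ee_pos"],4))
    for n,z in names.items():
        for r in manip.spot_point(p,n)[:2]:
            w=at(p2,r["xy"],z);print(n,round(r["conf"],2),np.round(r["xy"]),np.round(w,3),"tool cm",np.round(100*(T[:3,:3].T@(w-T[:3,3])),1))
E
python3 -c "
from h import *
look(dict(light_blue_top=.033,deck_cap_top=.019,cleat_top=.04),'w1.png')"
```

```text
2.68 [0.4801 0.0688 0.2102]
light_blue_top 0.92 [297. 182.] [0.485 0.045 0.033] tool cm [-2.2  1.1 17.7]
light_blue_top 0.31 [540. 146.] [0.51  0.33  0.033] tool cm [26.  -3.3 17.7]
deck_cap_top 0.93 [305.  43.] [0.339 0.091 0.019] tool cm [ -1.2 -14.3  19.1]
deck_cap_top 0.64 [503. 220.] [0.598 0.287 0.019] tool cm [24.   6.3 19.1]
cleat_top 0.79 [211. 238.] [ 0.526 -0.073  0.04 ] tool cm [-12.7   7.8  17. ]
```

View pics/w1.png

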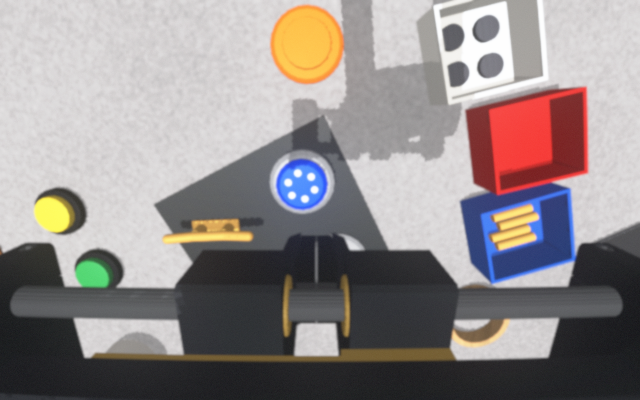

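The wrist view shows the blue lens at (302,184), where expected, so I descend about 14 cm to bring the tips to 35 mm above it, and hold.

arm_command:
  moves:
    - {"jaw": 255,"x": -0.3,"y": 0,"z": 5,"turn": 0}
    - {"jaw": 255,"x": -0.3,"y": 0,"z": 9,"turn": 0}
    - {"jaw": 255,"x": -0.3,"y": 0,"z": 12,"turn": 0}
    - {"jaw": 255,"x": -0.3,"y": 0,"z": 13.5,"turn": 0}
    - {"jaw": 255,"x": -0.3,"y": 0,"z": 14,"turn": 0}
    - {"jaw": 255,"x": -0.3,"y": 0,"z": 14,"turn": 0}
    - {"jaw": 255,"x": -0.3,"y": 0,"z": 14,"turn": 0}
    - {"jaw": 255,"x": -0.3,"y": 0,"z": 14,"turn": 0}
    - {"jaw": 255,"x": -0.3,"y": 0,"z": 14,"turn": 0}
    - {"jaw": 255,"x": -0.3,"y": 0,"z": 14,"turn": 0}
  grip_force: 10

```text
t: 4.12
ee_pos: [0.4784, 0.0679, 0.0704]
orientation: [0.0, 0.785, 0.619, 0.0]
ft_force: [1.6, -0.1, 0.4]
gripper_width: 0.004
```

```bash
python3 -c "
from h import *
look(dict(light_blue_top=.033),'w2.png')"
```

```text
4.12 [0.4784 0.0679 0.0704]
light_blue_top 0.61 [294. 231.] [0.489 0.048 0.033] tool cm [-1.6  1.5  3.7]
light_blue_top 0.33 [348. 332.] [0.587 0.069 0.033] tool cm [ 2.7 10.5  3.7]
```

arm_command:
  moves:
    - {"jaw": 255,"x": -1.6,"y": 1.5,"z": 0,"turn": 0}
    - {"jaw": 255,"x": -1.6,"y": 1.5,"z": 0,"turn": 0}
    - {"jaw": 255,"x": -1.6,"y": 1.5,"z": 0,"turn": 0}
    - {"jaw": 255,"x": -1.6,"y": 1.5,"z": 0,"turn": 0}
    - {"jaw": 255,"x": -1.6,"y": 1.5,"z": 0,"turn": 0}
    - {"jaw": 255,"x": -1.6,"y": 1.5,"z": 0,"turn": 0}
    - {"jaw": 255,"x": -1.6,"y": 1.5,"z": 0,"turn": 0}
    - {"jaw": 255,"x": -1.6,"y": 1.5,"z": 0,"turn": 0}
    - {"jaw": 255,"x": -1.6,"y": 1.5,"z": 0,"turn": 0}
    - {"jaw": 255,"x": -1.6,"y": 1.5,"z": 0,"turn": 0}
  grip_force: 10

```text
t: 5.48
ee_pos: [0.4891, 0.0489, 0.0702]
orientation: [0.0, 0.785, 0.619, -0.0]
ft_force: [-0.1, 0.1, -0.0]
gripper_width: 0.009
```

arm_command:
  moves:
    - {"jaw": 255,"x": 0,"y": 0,"z": 0,"turn": 0}
    - {"jaw": 255,"x": 0,"y": 0,"z": 0,"turn": 0}
    - {"jaw": 255,"x": 0,"y": 0,"z": 0,"turn": 0}
    - {"jaw": 255,"x": 0,"y": 0,"z": 0,"turn": 0}
    - {"jaw": 255,"x": 0,"y": 0,"z": 0,"turn": 0}
    - {"jaw": 255,"x": 0,"y": 0,"z": 0,"turn": 0}
    - {"jaw": 255,"x": 0,"y": 0,"z": 0,"turn": 0}
    - {"jaw": 255,"x": 0,"y": 0,"z": 0,"turn": 0}
    - {"jaw": 255,"x": 0,"y": 0,"z": 0,"turn": 0}
    - {"jaw": 255,"x": 0,"y": 0,"z": 0,"turn": 0}
  grip_force: 10

```text
t: 6.72
ee_pos: [0.4891, 0.0489, 0.0702]
orientation: [-0.0, 0.785, 0.619, -0.0]
ft_force: [0.6, -0.0, -0.1]
gripper_width: 0.004
```

```bash
python3 -c "
from h import *
look(dict(light_blue_top=.033,bin_red_mouth=.055),'w3.png')"
```

```text
6.72 [0.4891 0.0489 0.0702]
light_blue_top 0.65 [315. 211.] [0.489 0.048 0.033] tool cm [-0.1 -0.   3.7]
```

View pics/w3.png

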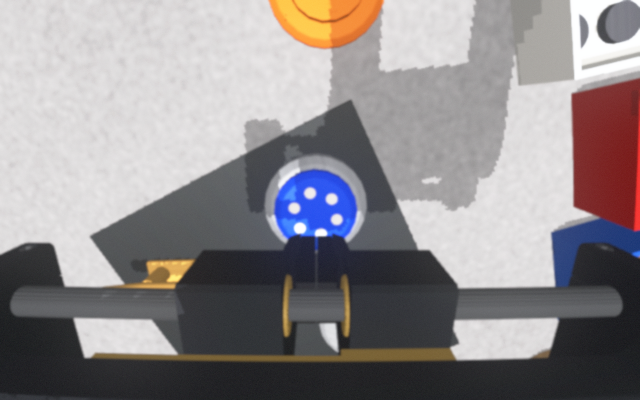

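The lens at (316,208) sits right in front of the fingertips, within 1–2 mm. I hold a bit longer, then rise and go above the red bin.

arm_command:
  moves:
    - {"jaw": 255,"x": 0,"y": 0,"z": 0,"turn": 0}
    - {"jaw": 255,"x": 0,"y": 0,"z": 0,"turn": 0}
    - {"jaw": 255,"x": 0,"y": 0,"z": 0,"turn": 0}
    - {"jaw": 255,"x": 0,"y": 0,"z": 0,"turn": 0}
    - {"jaw": 255,"x": 0,"y": 0,"z": -6,"turn": 0}
    - {"jaw": 255,"x": 0,"y": 0,"z": -10,"turn": 0}
  grip_force: 10

```text
t: 7.62
ee_pos: [0.4896, 0.0488, 0.1722]
orientation: [0.0, 0.785, 0.619, 0.0]
ft_force: [0.2, -0.5, 0.0]
gripper_width: 0.007
```

arm_command:
  moves:
    - {"jaw": 255,"x": 6,"y": -1.2,"z": 0,"turn": 0}
    - {"jaw": 255,"x": 12,"y": -2.4,"z": 0,"turn": 0}
    - {"jaw": 255,"x": 18,"y": -3.6,"z": 0,"turn": 0}
    - {"jaw": 255,"x": 23,"y": -4.6,"z": 0,"turn": 0}
    - {"jaw": 255,"x": 26,"y": -5.3,"z": 0,"turn": 0}
    - {"jaw": 255,"x": 26,"y": -5.3,"z": 0,"turn": 0}
    - {"jaw": 255,"x": 26,"y": -5.3,"z": 0,"turn": 0}
    - {"jaw": 255,"x": 26,"y": -5.3,"z": 0,"turn": 0}
  grip_force: 10

```text
t: 8.62
ee_pos: [0.4985, 0.3129, 0.1702]
orientation: [0.0, 0.786, 0.618, -0.0]
ft_force: [0.4, 0.4, -0.5]
gripper_width: 0.004
```

```bash
python3 -c "
from h import *
look(dict(bin_red_mouth=.055,bin_blue_mouth=.055),'w4.png')"
```

```text
8.62 [0.4985 0.3129 0.1702]
bin_red_mouth 0.69 [316. 190.] [0.503 0.313 0.055] tool cm [ 0.1  0.4 11.5]
bin_blue_mouth 0.28 [252.  84.] [0.394 0.279 0.055] tool cm [-5.7 -9.4 11.5]
```

View pics/w4.png

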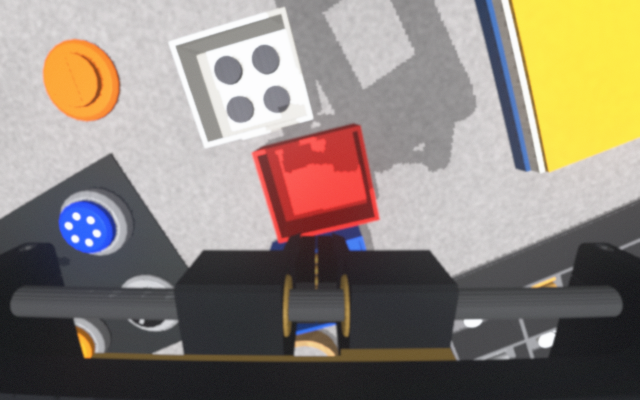

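The red bin's rim runs over (256,152)–(378,217) with its centre at about (318,184). That agrees with the estimate, so I descend 8 cm and hold.

arm_command:
  moves:
    - {"jaw": 255,"x": 0,"y": 0.2,"z": 4,"turn": 0}
    - {"jaw": 255,"x": 0,"y": 0.2,"z": 7,"turn": 0}
    - {"jaw": 255,"x": 0,"y": 0.2,"z": 8,"turn": 0}
    - {"jaw": 255,"x": 0,"y": 0.2,"z": 8,"turn": 0}
    - {"jaw": 255,"x": 0,"y": 0.2,"z": 8,"turn": 0}
    - {"jaw": 255,"x": 0,"y": 0.2,"z": 8,"turn": 0}
    - {"jaw": 255,"x": 0,"y": 0.2,"z": 8,"turn": 0}
    - {"jaw": 255,"x": 0,"y": 0.2,"z": 8,"turn": 0}
    - {"jaw": 255,"x": 0,"y": 0.2,"z": 8,"turn": 0}
    - {"jaw": 255,"x": 0,"y": 0.2,"z": 8,"turn": 0}
  grip_force: 10

```text
t: 10.02
ee_pos: [0.5002, 0.3136, 0.0902]
orientation: [-0.0, 0.785, 0.619, -0.0]
ft_force: [0.9, -0.4, 0.7]
gripper_width: 0.006
```

arm_command:
  moves:
    - {"jaw": 255,"x": 0,"y": 0,"z": 0,"turn": 0}
    - {"jaw": 255,"x": 0,"y": 0,"z": 0,"turn": 0}
    - {"jaw": 255,"x": 0,"y": 0,"z": 0,"turn": 0}
    - {"jaw": 255,"x": 0,"y": 0,"z": 0,"turn": 0}
    - {"jaw": 255,"x": 0,"y": 0,"z": 0,"turn": 0}
    - {"jaw": 255,"x": 0,"y": 0,"z": 0,"turn": 0}
    - {"jaw": 255,"x": 0,"y": 0,"z": 0,"turn": 0}
    - {"jaw": 255,"x": 0,"y": 0,"z": 0,"turn": 0}
    - {"jaw": 255,"x": 0,"y": 0,"z": 0,"turn": 0}
    - {"jaw": 255,"x": 0,"y": 0,"z": 0,"turn": 0}
  grip_force: 10

```text
t: 11.28
ee_pos: [0.5003, 0.3136, 0.0902]
orientation: [-0.0, 0.785, 0.619, 0.0]
ft_force: [-0.4, -0.4, 0.6]
gripper_width: 0.005
```

arm_command:
  moves:
    - {"jaw": 255,"x": 0,"y": 0,"z": 0,"turn": 0}
    - {"jaw": 255,"x": 0,"y": 0,"z": 0,"turn": 0}
    - {"jaw": 255,"x": 0,"y": 0,"z": 0,"turn": 0}
    - {"jaw": 255,"x": 0,"y": 0,"z": 0,"turn": 0}
    - {"jaw": 255,"x": 0,"y": 0,"z": -6,"turn": 0}
    - {"jaw": 255,"x": 0,"y": 0,"z": -10,"turn": 0}
    - {"jaw": 255,"x": 0,"y": 0,"z": -10,"turn": 0}
  grip_force: 10

```text
t: 12.15
ee_pos: [0.5027, 0.3146, 0.1946]
orientation: [0.001, 0.785, 0.619, 0.004]
ft_force: [0.6, -0.1, 0.0]
gripper_width: 0.008
```

Both holds are done. Next I go over to the green button, staying at z≈0.19.

arm_command:
  moves:
    - {"jaw": 255,"x": -6,"y": 2,"z": 0,"turn": 0}
    - {"jaw": 255,"x": -12,"y": 4,"z": 0,"turn": 0}
    - {"jaw": 255,"x": -17.5,"y": 6,"z": 0,"turn": 0}
    - {"jaw": 255,"x": -23,"y": 8,"z": 0,"turn": 0}
    - {"jaw": 255,"x": -29,"y": 10,"z": 0,"turn": 0}
    - {"jaw": 255,"x": -35,"y": 12,"z": 0,"turn": 0}
    - {"jaw": 255,"x": -40.5,"y": 14,"z": 0,"turn": 0}
    - {"jaw": 255,"x": -46,"y": 16,"z": 0,"turn": 0}
    - {"jaw": 255,"x": -51,"y": 17.5,"z": 0,"turn": 0}
    - {"jaw": 255,"x": -54.8,"y": 18.4,"z": 0,"turn": 0}
  grip_force: 10

```text
t: 13.4
ee_pos: [0.5503, -0.2641, 0.1884]
orientation: [-0.001, 0.786, 0.618, -0.0]
ft_force: [0.7, 0.2, 0.4]
gripper_width: 0.006
```

arm_command:
  moves:
    - {"jaw": 255,"x": 0,"y": 0,"z": 3,"turn": 0}
    - {"jaw": 255,"x": 0,"y": 0,"z": 5,"turn": 0}
    - {"jaw": 255,"x": 0,"y": 0,"z": 5,"turn": 0}
    - {"jaw": 255,"x": 0,"y": 0,"z": 5,"turn": 0}
  grip_force: 10

```text
t: 13.9
ee_pos: [0.5516, -0.2617, 0.1407]
orientation: [0.0, 0.785, 0.619, 0.0]
ft_force: [0.4, -0.5, 0.5]
gripper_width: 0.003
```

```bash
python3 -c "
from h import *
look(dict(call_top=.025,till_top=.025),'w5.png')"
```

```text
13.9 [ 0.5516 -0.2617  0.1407]
till_top 0.56 [276.  88.] [ 0.455 -0.276  0.025] tool cm [-3.6 -9.1 11.6]
```

View pics/w5.png

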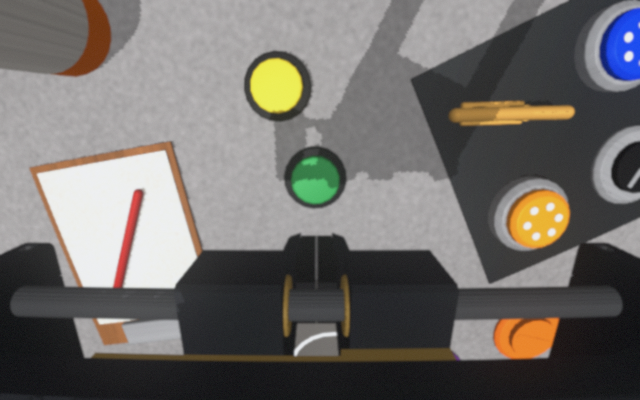

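The green button is at (315,177) and the yellow at (276,85).

```bash
python3 -c "
from h import *
s,T,p,p2=wrist()
for z in(.02,.03):
  w=at(p2,(315,177),z);print(np.round(w,3),np.round(100*(T[:3,:3].T@(w-T[:3,3])),1))
m=cv2.inRange(cv2.cvtColor(p['pixels'],cv2.COLOR_BGR2HSV),(60,100,40),(85,255,255));print(cv2.boundingRect(m[120:230,260:380]))"
```

```text
[ 0.544 -0.261  0.02 ] [-0.1 -0.8 12.1]
[ 0.542 -0.261  0.03 ] [-0.1 -1.  11.1]
(32, 35, 48, 49)
```

arm_command:
  moves:
    - {"jaw": 255,"x": 0,"y": -0.6,"z": 4,"turn": 0}
    - {"jaw": 255,"x": 0,"y": -0.6,"z": 7,"turn": 0}
    - {"jaw": 255,"x": 0,"y": -0.6,"z": 9,"turn": 0}
    - {"jaw": 255,"x": 0,"y": -0.6,"z": 9.5,"turn": 0}
    - {"jaw": 255,"x": 0,"y": -0.6,"z": 9.5,"turn": 0}
    - {"jaw": 255,"x": 0,"y": -0.6,"z": 9.5,"turn": 0}
  grip_force: 10

```text
t: 14.85
ee_pos: [0.5463, -0.2614, 0.0466]
orientation: [0.001, 0.785, 0.619, 0.0]
ft_force: [-0.8, -0.1, 0.4]
gripper_width: 0.005
```

arm_command:
  moves:
    - {"jaw": 255,"x": 0,"y": 0,"z": 0.5,"turn": 0}
    - {"jaw": 255,"x": 0,"y": 0,"z": 1,"turn": 0}
    - {"jaw": 255,"x": 0,"y": 0,"z": 1.5,"turn": 0}
    - {"jaw": 255,"x": 0,"y": 0,"z": 1.5,"turn": 0}
    - {"jaw": 255,"x": 0,"y": 0,"z": 1.5,"turn": 0}
  grip_force: 10

```text
t: 15.48
ee_pos: [0.5453, -0.2608, 0.0301]
orientation: [-0.0, 0.785, 0.619, -0.0]
ft_force: [-0.3, -0.2, 0.5]
gripper_width: 0.004
```

arm_command:
  moves:
    - {"jaw": 255,"x": 0,"y": 0,"z": 0.3,"turn": 0}
    - {"jaw": 255,"x": 0,"y": 0,"z": 0.3,"turn": 0}
    - {"jaw": 255,"x": 0,"y": 0,"z": 0.3,"turn": 0}
  grip_force: 10

```text
t: 15.85
ee_pos: [0.5453, -0.2608, 0.0272]
orientation: [0.0, 0.785, 0.619, -0.0]
ft_force: [-0.2, -0.2, 0.2]
gripper_width: 0.005
```

arm_command:
  moves:
    - {"jaw": 255,"x": 0,"y": 0,"z": 0.3,"turn": 0}
    - {"jaw": 255,"x": 0,"y": 0,"z": 0.3,"turn": 0}
    - {"jaw": 255,"x": 0,"y": 0,"z": 0.3,"turn": 0}
  grip_force: 10

```text
t: 16.23
ee_pos: [0.5453, -0.2608, 0.0241]
orientation: [-0.0, 0.785, 0.619, -0.0]
ft_force: [-0.5, 0.5, -0.4]
gripper_width: 0.006
```

arm_command:
  moves:
    - {"jaw": 255,"x": 0,"y": 0,"z": 0.3,"turn": 0}
    - {"jaw": 255,"x": 0,"y": 0,"z": 0.3,"turn": 0}
    - {"jaw": 255,"x": 0,"y": 0,"z": 0.3,"turn": 0}
  grip_force: 10

```text
t: 16.6
ee_pos: [0.5453, -0.2608, 0.0211]
orientation: [-0.0, 0.785, 0.619, -0.0]
ft_force: [-0.4, -0.0, 0.3]
gripper_width: 0.007
```

arm_command:
  moves:
    - {"jaw": 255,"x": 0,"y": 0,"z": 0.3,"turn": 0}
    - {"jaw": 255,"x": 0,"y": 0,"z": 0.3,"turn": 0}
    - {"jaw": 255,"x": 0,"y": 0,"z": 0.3,"turn": 0}
  grip_force: 10

```text
t: 16.98
ee_pos: [0.5453, -0.2608, 0.0182]
orientation: [-0.0, 0.785, 0.619, -0.0]
ft_force: [-0.6, -0.2, 0.4]
gripper_width: 0.006
```

arm_command:
  moves:
    - {"jaw": 255,"x": 0,"y": 0,"z": 0.2,"turn": 0}
    - {"jaw": 255,"x": 0,"y": 0,"z": 0.2,"turn": 0}
    - {"jaw": 255,"x": 0,"y": 0,"z": 0.2,"turn": 0}
  grip_force: 10

```text
t: 17.35
ee_pos: [0.5453, -0.2608, 0.0162]
orientation: [-0.0, 0.785, 0.619, 0.0]
ft_force: [-0.4, 0.2, 0.9]
gripper_width: 0.004
```

arm_command:
  moves:
    - {"jaw": 255,"x": 0,"y": 0,"z": 0.2,"turn": 0}
    - {"jaw": 255,"x": 0,"y": 0,"z": 0.2,"turn": 0}
    - {"jaw": 255,"x": 0,"y": 0,"z": 0.2,"turn": 0}
  grip_force: 10

```text
t: 17.73
ee_pos: [0.5453, -0.2608, 0.0142]
orientation: [-0.0, 0.785, 0.619, -0.0]
ft_force: [-0.4, -0.1, 0.4]
gripper_width: 0.004
```

```bash
python3 -c "
from h import *
p=manip.snapshot('scene');a=p['pixels'][190:300,190:340];b=manip.snapshot('wrist')['pixels'][130:330,200:440]
cv2.imwrite('pics/pr.png',np.hstack([cv2.resize(a,(480,352),interpolation=cv2.INTER_CUBIC),cv2.resize(b,(320,352))]))
F=[]
for i in range(12): manip.snapshot('top');F.append(manip.observe()['ft_force'])
print(np.mean(F,0))"
```

```text
[-0.06618756  0.18615467 -0.05235585]
```

View pics/pr.png

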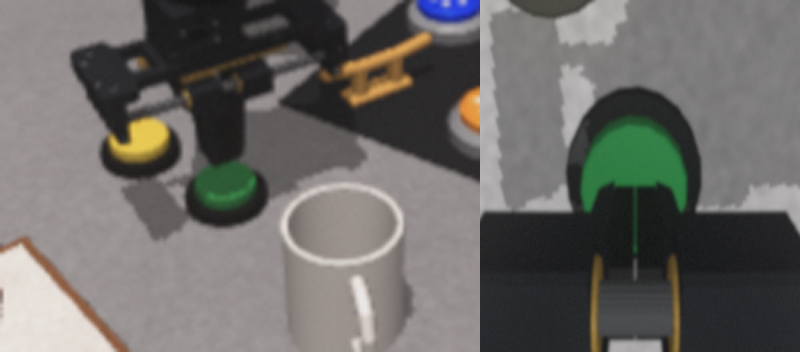

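The wrist picture shows the fingers above the green disc, but the scene view suggests they are not on it yet. I'll re-triangulate the button from the earlier unobstructed pictures and project the TCP.

```bash
python3 -c "
from h import *
o=[]
for c,w in(('top',(370,200,45,80)),('scene',(210,215,70,50))):
  p=manip.snapshot(c);im=cv2.imread(f'pics/{c}2.png');h=cv2.cvtColor(im,cv2.COLOR_BGR2HSV)
  x,y,W,H=w;r=[]
  for lo,hi in(((55,90,40),(90,255,255)),((22,110,60),(35,255,255))):
    m=cv2.inRange(h,lo,hi)[y:y+H,x:x+W];b=cv2.boundingRect(m);M=cv2.moments(m,True)
    r.append(ray(p,(x+M['m10']/M['m00'],y+M['m01']/M['m00'])));print(c,b[0]+x,b[1]+y,b[2:],M['m10']/M['m00']+x,M['m01']/M['m00']+y)
  o.append(r)
  Rm=R.from_quat(np.roll(p['rotation'],-1)).as_matrix()
  t=np.array(manip.observe()['ee_pos']);q=Rm.T@(np.array([t,[.545,-.261,.02],[.545,-.261,.01]])-np.array(p['eye'])).T
  print('tcp px',cv2.projectPoints(q.T.copy(),np.zeros(3),np.zeros(3),np.array(p['camera_matrix']),np.array(p['D'],float))[0][:,0])
for i in(0,1):
  (a,d),(b,e)=o[0][i],o[1][i];s=np.linalg.lstsq(np.c_[d,-e],b-a,rcond=None)[0];x,y=a+s[0]*d,b+s[1]*e;print(x,y)
"
```

```text
top 384 210 (17, 16) 391.94690265486724 217.48230088495575
top 388 242 (17, 17) 396.03333333333336 250.08333333333334
tcp px [[391.44232455 218.11404392]
 [391.81331301 218.19477353]
 [391.28245281 218.28011863]]
scene 250 241 (20, 14) 259.84375 247.4375
scene 224 227 (19, 14) 233.0251256281407 233.0251256281407
tcp px [[259.20684786 247.68747798]
 [258.8798507  245.82585816]
 [259.18373312 248.99138132]]
[ 0.54717999 -0.26185695  0.01671676] [ 0.54808613 -0.26074862  0.0165733 ]
[ 0.45321073 -0.27542257  0.01753613] [ 0.45407621 -0.27428411  0.01729742]
```

```bash
python3 -c "
from h import *
s,T,p,p2=wrist();C=np.linalg.inv(np.array(p['T_tool_cam']))
pts=np.array([[0,0,0,1],[0,0,-.01,1],[0,0,-.019,1],[0,0,.003,1]]).T
uv=cv2.projectPoints((C@pts)[:3].T.copy(),np.zeros(3),np.zeros(3),np.array(p['camera_matrix']),np.array(p['D'],float))[0][:,0];print(uv)
a=cv2.resize(p['pixels'][130:330,220:420],(400,400),interpolation=cv2.INTER_CUBIC)
q=manip.snapshot('scene')['pixels'][205:265,220:280]
cv2.imwrite('pics/pr2.png',np.hstack([a,cv2.resize(q,(400,400),interpolation=cv2.INTER_CUBIC)]))"
```

```text
[[315.51396393 230.87219643]
 [315.48375453 237.35974796]
 [315.45366881 243.8227198 ]
 [315.52243812 229.05269726]]
```

View pics/pr2.png

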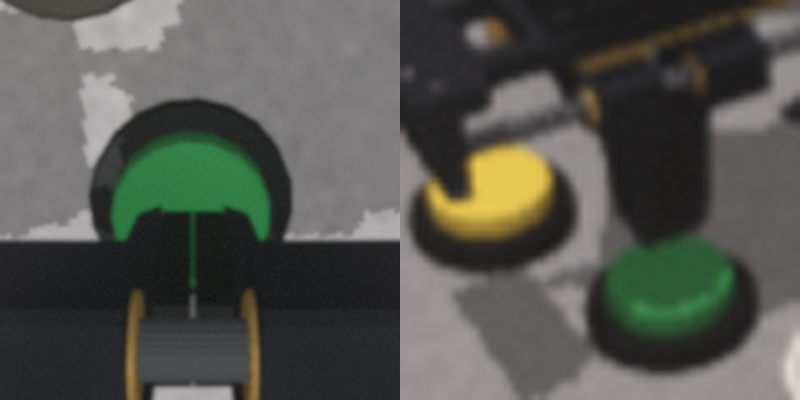

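Both views put the real fingertips about 20 mm higher than the reported TCP, so the button is still some 15 mm away. I keep descending in small, force-checked steps.

arm_command:
  moves:
    - {"jaw": 255,"x": 0,"y": 0,"z": 0.3,"turn": 0}
    - {"jaw": 255,"x": 0,"y": 0,"z": 0.6,"turn": 0}
    - {"jaw": 255,"x": 0,"y": 0,"z": 0.6,"turn": 0}
  grip_force: 10

```text
t: 19.0
ee_pos: [0.545, -0.2606, 0.0077]
orientation: [-0.0, 0.785, 0.619, -0.0]
ft_force: [-0.6, -0.7, 0.1]
gripper_width: 0.008
```

arm_command:
  moves:
    - {"jaw": 255,"x": 0,"y": 0,"z": 0.2,"turn": 0}
    - {"jaw": 255,"x": 0,"y": 0,"z": 0.4,"turn": 0}
    - {"jaw": 255,"x": 0,"y": 0,"z": 0.4,"turn": 0}
  grip_force: 10

```text
t: 19.38
ee_pos: [0.5452, -0.2607, 0.004]
orientation: [-0.0, 0.785, 0.619, -0.0]
ft_force: [0.4, 0.8, -0.1]
gripper_width: 0.003
```

arm_command:
  moves:
    - {"jaw": 255,"x": 0,"y": 0,"z": 0.2,"turn": 0}
    - {"jaw": 255,"x": 0,"y": 0,"z": 0.3,"turn": 0}
    - {"jaw": 255,"x": 0,"y": 0,"z": 0.3,"turn": 0}
  grip_force: 10

```text
t: 19.75
ee_pos: [0.5453, -0.2607, 0.0011]
orientation: [-0.0, 0.785, 0.619, -0.0]
ft_force: [-0.8, -0.1, 0.6]
gripper_width: 0.002
```

arm_command:
  moves:
    - {"jaw": 255,"x": 0,"y": 0,"z": 0.2,"turn": 0}
    - {"jaw": 255,"x": 0,"y": 0,"z": 0.3,"turn": 0}
    - {"jaw": 255,"x": 0,"y": 0,"z": 0.3,"turn": 0}
  grip_force: 10

```text
t: 20.12
ee_pos: [0.5453, -0.2607, -0.0019]
orientation: [-0.0, 0.785, 0.619, -0.0]
ft_force: [-0.3, -0.2, -0.0]
gripper_width: 0.009
```

arm_command:
  moves:
    - {"jaw": 255,"x": 0,"y": 0,"z": 0.2,"turn": 0}
    - {"jaw": 255,"x": 0,"y": 0,"z": 0.2,"turn": 0}
    - {"jaw": 255,"x": 0,"y": 0,"z": 0.2,"turn": 0}
  grip_force: 10

```text
t: 20.5
ee_pos: [0.5453, -0.2608, -0.0038]
orientation: [-0.0, 0.785, 0.619, -0.0]
ft_force: [0.7, 0.3, -0.9]
gripper_width: 0.012
```

arm_command:
  moves:
    - {"jaw": 255,"x": 0,"y": 0,"z": 0.2,"turn": 0}
    - {"jaw": 255,"x": 0,"y": 0,"z": 0.2,"turn": 0}
    - {"jaw": 255,"x": 0,"y": 0,"z": 0.2,"turn": 0}
  grip_force: 10

```text
t: 20.88
ee_pos: [0.5453, -0.2608, -0.0058]
orientation: [-0.0, 0.785, 0.619, -0.0]
ft_force: [-0.7, 0.1, -0.4]
gripper_width: 0.005
```

```bash
python3 -c "
from h import *
q=manip.snapshot('scene')['pixels'][185:275,210:330]
cv2.imwrite('pics/pr3.png',cv2.resize(q,(800,600),interpolation=cv2.INTER_CUBIC))"
```

```text
(no output)
```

View pics/pr3.png

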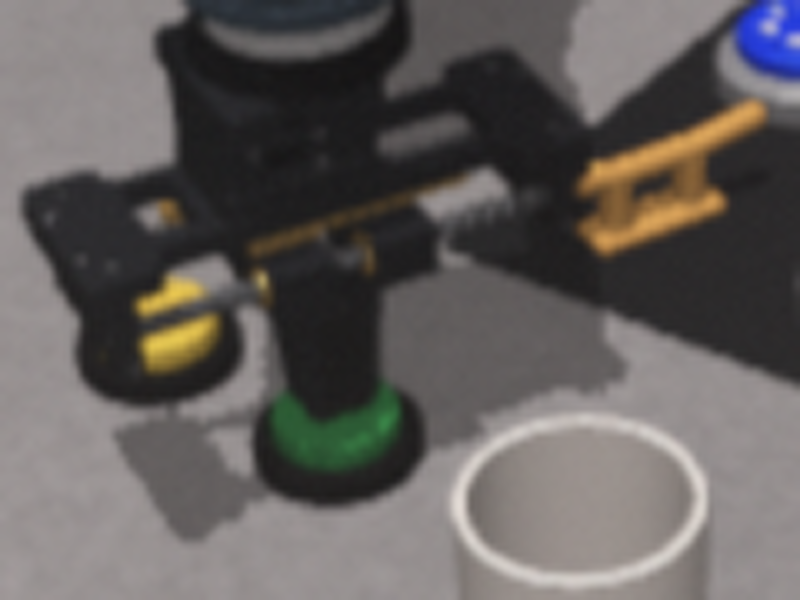

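The tips are now just above the middle of the green button and the gripper body is clear of the cleat and mug. I continue pressing down.

arm_command:
  moves:
    - {"jaw": 255,"x": 0,"y": 0,"z": 0.2,"turn": 0}
    - {"jaw": 255,"x": 0,"y": 0,"z": 0.2,"turn": 0}
    - {"jaw": 255,"x": 0,"y": 0,"z": 0.2,"turn": 0}
  grip_force: 10

```text
t: 21.3
ee_pos: [0.5455, -0.2609, -0.0076]
orientation: [0.0, 0.785, 0.619, 0.0]
ft_force: [0.4, -0.1, 1.9]
gripper_width: 0.01
```

arm_command:
  moves:
    - {"jaw": 255,"x": 0,"y": 0,"z": 0.2,"turn": 0}
    - {"jaw": 255,"x": 0,"y": 0,"z": 0.2,"turn": 0}
    - {"jaw": 255,"x": 0,"y": 0,"z": 0.2,"turn": 0}
  grip_force: 10

```text
t: 21.68
ee_pos: [0.5455, -0.2609, -0.0096]
orientation: [0.0, 0.785, 0.619, 0.0]
ft_force: [0.2, -0.2, 3.2]
gripper_width: 0.008
```

arm_command:
  moves:
    - {"jaw": 255,"x": 0,"y": 0,"z": 0.2,"turn": 0}
    - {"jaw": 255,"x": 0,"y": 0,"z": 0.2,"turn": 0}
    - {"jaw": 255,"x": 0,"y": 0,"z": 0.2,"turn": 0}
  grip_force: 10

```text
t: 22.05
ee_pos: [0.5455, -0.2609, -0.0116]
orientation: [0.0, 0.785, 0.619, 0.0]
ft_force: [-0.3, 0.2, 4.0]
gripper_width: 0.006
```

Contact: the force is climbing to about 4 N. I press a little further, until it bottoms out.

arm_command:
  moves:
    - {"jaw": 255,"x": 0,"y": 0,"z": 0.1,"turn": 0}
    - {"jaw": 255,"x": 0,"y": 0,"z": 0.1,"turn": 0}
    - {"jaw": 255,"x": 0,"y": 0,"z": 0.1,"turn": 0}
  grip_force: 10

```text
t: 22.42
ee_pos: [0.5455, -0.2609, -0.0121]
orientation: [0.0, 0.785, 0.619, 0.0]
ft_force: [-1.0, 0.7, 7.5]
gripper_width: 0.007
```

arm_command:
  moves:
    - {"jaw": 255,"x": 0,"y": 0,"z": 0.1,"turn": 0}
    - {"jaw": 255,"x": 0,"y": 0,"z": 0.1,"turn": 0}
    - {"jaw": 255,"x": 0,"y": 0,"z": 0.1,"turn": 0}
  grip_force: 10

```text
t: 22.8
ee_pos: [0.5456, -0.261, -0.0123]
orientation: [0.0, 0.785, 0.619, -0.0]
ft_force: [-4.0, 2.2, 15.6]
gripper_width: 0.003
```

It has bottomed out: the force rises sharply at z ≈ -0.012. I release and rise clear.

arm_command:
  moves:
    - {"jaw": 255,"x": 0,"y": 0,"z": -1,"turn": 0}
    - {"jaw": 255,"x": 0,"y": 0,"z": -4,"turn": 0}
    - {"jaw": 255,"x": 0,"y": 0,"z": -9,"turn": 0}
    - {"jaw": 255,"x": 0,"y": 0,"z": -14,"turn": 0}
    - {"jaw": 255,"x": 0,"y": 0,"z": -20,"turn": 0}
    - {"jaw": 255,"x": 0,"y": 0,"z": -20,"turn": 0}
    - {"jaw": 255,"x": 0,"y": 0,"z": -20,"turn": 0}
    - {"jaw": 255,"x": 0,"y": 0,"z": -20,"turn": 0}
  grip_force: 10

```text
t: 23.8
ee_pos: [0.5441, -0.2599, 0.1837]
orientation: [-0.002, 0.785, 0.619, -0.001]
ft_force: [-0.4, 0.5, -1.5]
gripper_width: 0.006
```

```bash
python3 -c "
from h import *
a=cv2.imread('pics/scene2.png');b=manip.snapshot('scene')['pixels'];print(manip.observe()['t'],manip.observe()['ft_force'])
cv2.imwrite('pics/end.png',np.vstack([a[130:330,120:470],b[130:330,120:470]]))"
```

```text
23.85 [0.39061405 0.19525385 0.32137257]
```

View pics/end.png

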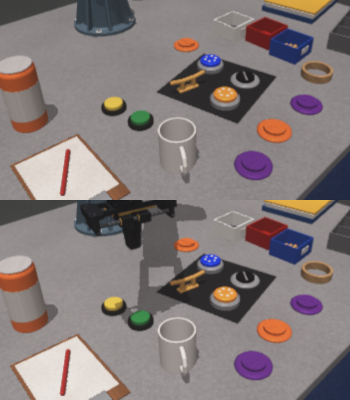

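The before and after views match: the green button is up again and nothing has moved. Handing in.

```bash
python3 -c "
from cell import manip
print(manip.close_job())"
```

```text
the job is handed in; nothing more can be done
None
```

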